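# Set the sharpening plate out over the ledge end

### The arm

A 7-joint arm with a two-finger parallel gripper is mounted at the origin on the work surface. World frame = base frame: x ahead of the robot, y to its left, z up, the work surface at z = 0. Lengths are in m, angles in rad, forces in N, time in s.
With the tool pointing down it reaches from about 0.425 to 0.875 m from the base axis. Payload 9.9 kg.
Tool frame: the origin (TCP) lies midway between the tips of the shut fingers; the grasp point (between the pads) lies r.grasp_offset behind it (r.grasp_offset is the distance from the TCP to the grasp point, in m); z points along the fingers, y is the line along which they close (so a half turn about z gives the same grasp; the last joint's range is limited). The gripper opens to 85 mm and grips with 20 to 120 N. Pads are 22 mm wide; open, the fingers measure 114 mm over their backs; the gripper's body (76 mm by 85 mm) begins 54 mm behind the grasp point. The pads swing forward as they close: fully open they stand 13 mm farther back than shut.
Start: joints at [-1.417, 0.576, 0.025, 1.437, -0.015, 1.129, -0.057], TCP at [0.159, 0.656, 0.231] pointing down, gripper open.
Joint ranges: [-2.76, 2.76], [-0.34, 2.15], [-1.52, 1.57], [0.19, 2.46], [-1.09, 4.23], [0.17, 1.99], [-2.82, 2.82]. Speed limits (rad/s): [2.22, 2.22, 3.01, 3.01, 3.14, 3.14, 3.14].

### API

Orientations are given as a 3x3 rotation matrix whose columns are the frame's x, y, z axes.
In Python, from plant import r, snapshot, ticket, find_in, mark_of gives the robot as it stands.
- The arm moves only by the tool arm_command, never from a script. Its argument "plan" is a list of rows, each a list of 2 entries, a list of its own where there are three numbers: the shift along the world's x, y, z in cm, then the turn, a rotation vector about the world's x, y, z in rad. In form: [[[tx, ty, tz], [ax, ay, az]], ...]. A call has 1 to 8 rows; each row shifts and turns the commanded pose from where the row before left it; what a row does not reach is not made up. A row lasts 1/8 s, in which the tool goes at most 62.5 mm and 10.7 degrees, less where a joint would pass 70% of its speed; a pose out of reach is approached as far as the arm can. A call is refused whole if a number of a shift passes 6.25 or a number of a turn 0.188, either way. A call with a gripper value outside its range is refused whole. "claw" is the closure, from 0 (fully open) to 1 (shut), set as the call begins (left out, the last holds). The fingers move at their own pace and stop on an object; the grip force is fixed at half the most. Time passes only in rows, so rows that do not move let the fingers close. It gives the time, the measured TCP pose, the force, the opening and the grip force at its end, in the units of the state.
- r.state(): the state, without advancing time (a new reading comes with each control period).
- snapshot(name): name is "scene" or "top"; returns a dict with "pixels" (420x560x3 uint8, red, green, blue), "z_map" (420x560 float32, m along the optical axis (not along the pixel's ray), 0 where there is no reading), "fovy" (degrees; the focal length in pixels is half the picture's height over the tangent of half this angle, whatever the lens; pixels are square), "cx", "cy" (the principal point, pixels), "D" ([k1, k2, p1, p2, k3] as OpenCV has them; the pictures are not rectified), "rvec" (rotation vector, rad) and "tvec" (3), from world to camera coordinates, as OpenCV has them. Camera axes: x right, y down, z forward; pixel columns grow to the right and rows downward; lengths in m; the calibration is good to about 2 mm. A picture is of the moment at which its call begins.
- ticket.hand_in(): hands the job in; it is judged then, once.
Trained networks look in the newest picture that a camera, given by its name, has taken for a name from the list of things; names that differ only in an ending like _2 or _b are one class to them, and where a whole thing is asked for, a point or a joint stands for the part that bears it (a point fixed in the world has none). Each returns a list of dicts, best first, with "confidence" (0 to 1); they miss things now and then, are a little off and sometimes report something else, mostly with a low value. They report only what shows in the picture. A call takes as long as a camera call. They do not tell look-alikes from the thing itself.
- find_in(camera, name): "at" ([column, row] in pixels, amid what is visible of it).
- mark_of(camera, name): "at" ([column, row] in pixels: a listed point, or the origin of a listed thing).
The state is a dict: "time_s": time; "qpos": joint angles; "joint_velocities": joint speeds; "joint_efforts": joint torques, N m; "tool_pos": TCP position; "orientation": TCP orientation; "ft_force": force on the tool from outside, world axes, zero at the start; "torque": the same for the moment, N m; "grip_width": finger opening in m; "grip_force": force on a finger pad.
Only numpy, scipy, OpenCV 4.12 (cv2) and the standard library are available. Lean on these libraries where they do the work, as an engineer would, in place of code of your own. Each camera call takes 0.05 s, during which the arm holds its last target. There are 200 camera calls.

### The job

Touching with the fingertips only, get the longer of the two steel sharpening plates ready for bent knives: first, before shifting either plate, turn the wooden latch bar at the end of the ledge until it points along the ledge. Then push the longer plate along the ledge, past the latch, until it overhangs that end by about 30 mm (a centimetre more or less does no harm), and leave it lying there flat. Pinch and lift nothing, and leave the shorter plate and everything else on the table where it is.

Things in the scene. Friction and masses are not known exactly. Their poses are not given: they have to be found in the camera images.
- ledge: Fixed wooden ledge, 340 mm long (x), y from -85 to +130 mm, top 60 mm above the table. Origin: on the table, mid-length, on the midline between two lanes. Its x axis runs along the lanes to the latch end (x = 170 mm), roughly to the robot's right (-y), within 20 degrees. Both ends are open. Outside the +y lip is a strip with the wax block.
- ledge_end (a point): Middle of the top edge of the latch end: ledge frame x = 170, y = 0, z = 60 mm; axes as the ledge. Each lane is 74 mm wide, between a middle rib (8 mm wide, 10 mm high, from x = -170 to +65 mm) and a lip (7 mm wide, 10 mm high, at y = +-81.5 mm).
- latch (a joint): Dark wooden bar 84 x 16 x 20 mm high on a vertical pivot at its middle, underside 3 mm above the ledge top. 0: across both lanes, blocking them (starts within 0.2 rad). Positive is anticlockwise from above; stops at +-1.571 rad, where it points along the ledge and clears the lanes; either will do. Stays where left; turns with about 2 N at 30 mm from the pivot.
- latch_pivot (a point): On the pivot axis at the top of the latch bar, ledge frame x = 140, y = 0, z = 83 mm.
- long_plate: The longer loose flat steel plate, dark dots on top, 150 x 50 x 6 mm, about 0.35 kg, in one lane (either; some 43 mm off the midline) behind the latch, along the lane within 0.05 rad. Origin: centre of its underside; x along its length, towards the latch end. Its front starts 95 to 135 mm short of the ledge's end.
- long_plate_front (a point): Middle of the top edge of the long plate's front end (plate frame x = +75, z = 6 mm): it shall come about 30 mm beyond the ledge's end.
- short_plate: The shorter steel plate, with dark dots, 100 x 50 x 6 mm, in the other lane; must stay. Its front end starts 120 to 160 mm short of the ledge's end. Origin: centre of its underside; x along its length.
- wax_block: Pale honing wax block 45 x 24 x 22 mm, on the strip outside the ledge's +y lip; origin: centre of its underside. Leave alone.
- oil_jar: Small closed jar, 44 mm wide, 55 mm high, standing on the table beyond the latch end; origin: centre of its underside. Leave alone.
- screwdriver: Screwdriver lying on the table. Leave alone.
- mallet: Wooden mallet standing on its head, 64 mm wide, 215 mm high, on the table at the far left; origin: centre of its underside. Leave alone.
- sanding_block: Dull purple sanding block 100 x 60 x 30 mm on the table. Leave alone.
- mug: Mug, 76 mm wide, 85 mm high, on the table at the far right. Leave alone.
- spoon_blank: Flat wooden blank 170 x 45 x 20 mm on the table at the near right. Leave alone.
Mind the look-alikes: they are no part of the job. What is shaped like the long_plate but purple or turquoise is not meant.

How it is judged:
On the way, in this order (a step that is already met when the one before it is completed fails the run):
1. the latch bar is turned to point along the ledge (within about 0.3 rad) while both plates are still where they were (within 12 mm) ((value of joint latch above 1.25 rad or value of joint latch below -1.25 rad) and distance of each of long_plate, short_plate from where it was at the start of the episode below 0.012 m), for 0.1 s.
2. the long plate's front end overhangs the latch end by 18 to 42 mm (x of long_plate_front in the frame of ledge_end between 0.018 and 0.042 m), for 0.2 s.
At the end, for the whole second after the job is handed in: The long plate lies flat and still on the ledge with the middle of its front end 18 to 42 mm beyond the latch end; the latch points along the ledge (within about 0.3 rad); the short plate is within 12 mm of its start (all of step 2 and (value of joint latch above 1.25 rad or value of joint latch below -1.25 rad) and angle between long_plate's own z axis and vertical below 0.06 rad and z of long_plate in the frame of ledge between 0.056 and 0.066 m and linear speed of long_plate below 0.01 m/s and distance of short_plate from where it was at the start of the episode below 0.012 m); the robot touches nothing.
It fails at once if the long plate is lifted (over 12 mm) or falls off the ledge (z of long_plate in the frame of ledge above 0.072 m or z of long_plate in the frame of ledge below 0.045 m).
It fails at once if the short plate is shifted by more than 12 mm (distance of short_plate from where it was at the start of the episode above 0.012 m).
It fails at once if something else on the ledge or table is shifted by more than 20 mm (distance of any of wax_block, oil_jar, screwdriver, mallet, sanding_block, mug, spoon_blank from where it was at the start of the episode above 0.02 m).
It also fails if it takes over 48 s, if anything falls off the work surface, if the arm or the gripper's body presses on something with over 40 N, if the wrist force passes 120 N, or if a joint passes its speed limit or range.

## Working session

There is one attempt and no reset: what is moved stays moved. The work goes in short steps, Python scripts to look and compute and a tool call to move; the robot and the scene stay as the last step left them, time stands still between calls to the robot, and variables do not carry over. Pictures are saved under pics/ and viewed, at most 10 in all, crops included, and the job is handed in when it is done.

Besides the shell and the picture viewer there is one more tool, called after "Call:" by a JSON object that holds its "method" and its "body". arm_command: Moves the arm, as the interface text tells. Its arguments: {"type":"object","properties":{"plan":{"type":"array","items":{"type":"array"}},"claw":{"type":"number"}},"required":["plan"]}

```bash
mkdir -p pics; cat > h.py <<'E'
import numpy as np, cv2
from plant import r, snapshot, ticket, find_in, mark_of
def cam(s):
    f=210/np.tan(np.radians(s["fovy"])/2)
    K=np.array([[f,0,s["cx"]],[0,f,s["cy"]],[0,0,1.]])
    R=cv2.Rodrigues(np.array(s["rvec"],float))[0]
    return K,np.array(s["D"],float),R,np.array(s["tvec"],float).ravel()
def world(s,px,z=None):
    K,D,R,t=cam(s)
    u=cv2.undistortPoints(np.array(px,float).reshape(-1,1,2),K,D).reshape(-1,2)
    d=np.c_[u,np.ones(len(u))]
    if z is None:
        p=np.array(px).round().astype(int).reshape(-1,2)
        d=d*s["z_map"][p[:,1],p[:,0]][:,None]
        return (d-t)@R
    o=-R.T@t; w=d@R
    return o+w*((z-o[2])/w[:,2])[:,None]
def pix(s,P):
    K,D,R,t=cam(s)
    return cv2.projectPoints(np.array(P,float).reshape(-1,3),np.array(s["rvec"],float),t,K,D)[0].reshape(-1,2)
E
python3 - <<'E'
from h import *
for c in("scene","top"):
    s=snapshot(c); cv2.imwrite(f"pics/{c}0.png",s["pixels"][:,:,::-1])
    for n in["ledge","ledge_end","latch","latch_pivot","long_plate","long_plate_front","short_plate"]:
        for m in(mark_of,find_in):
            try:
                for d in m(c,n)[:3]: print(c,n,m.__name__,np.round(d["at"],1),round(d["confidence"],2),world(s,d["at"]).round(3))
            except Exception as e: print(c,n,m.__name__,e)
E
```

```text
scene ledge call [266.7 262.3] 0.66 [[ 0.637 -0.019  0.07 ]]
scene ledge call [245.  235.2] 0.54 [[ 0.538 -0.081  0.067]]
scene ledge call [263.4 263.3] 0.62 [[ 0.642 -0.026  0.072]]
scene ledge_end call [194.4 251.6] 0.89 [[ 0.601 -0.195  0.062]]
scene ledge_end call [237.7 277.4] 0.58 [[ 0.689 -0.078  0.07 ]]
scene ledge_end call [265.  262.1] 0.67 [[ 0.638 -0.023  0.072]]
scene ledge_end call [392.  219.4] 0.3 [[0.395 0.312 0.027]]
scene latch call it knows: latch_pivot, ledge, ledge_end, long_plate, long_plate_front, mallet, mug, oil_jar, sanding_block, screwdriver, short_plate, spoon_blank, wax_block
scene latch call [205.9 241.5] 0.69 [[ 0.59  -0.167  0.085]]
scene latch_pivot call [207.2 239.1] 0.59 [[ 0.585 -0.164  0.089]]
scene latch_pivot call [208.1 241.7] 0.49 [[ 0.593 -0.161  0.087]]
scene long_plate call [269.  214.8] 0.86 [[ 0.365 -0.035  0.005]]
scene long_plate call [274.8 231.2] 0.77 [[ 0.517 -0.008  0.065]]
scene long_plate call [414.7 195.7] 0.58 [[0.236 0.414 0.005]]
scene long_plate call [413.  194.7] 0.93 [[0.237 0.408 0.009]]
scene long_plate call [264.4 211. 
[... 1535 characters left out ...]
04.2] 0.94 [[0.23  0.419 0.009]]
top long_plate call [285.6 192.2] 0.87 [[ 0.507 -0.018  0.067]]
top long_plate call [292.5 244.8] 0.77 [[ 0.361 -0.024  0.005]]
top long_plate_front call [304.8 185.5] 0.83 [[ 0.522 -0.075  0.063]]
top long_plate_front call [281.1 225.8] 0.81 [[0.42  0.004 0.009]]
top long_plate_front call [167.2 291. ] 0.6 [[0.261 0.351 0.002]]
top long_plate_front call [297.1 245.9] 0.92 [[ 0.356 -0.037  0.009]]
top long_plate_front call [143.9 303.7] 0.77 [[0.231 0.418 0.007]]
top long_plate_front call [281.4 192.1] 0.72 [[ 0.507 -0.006  0.07 ]]
top short_plate call [278.6 162.9] 0.87 [[ 0.597 -0.006  0.064]]
top short_plate call [280.8 163.9] 0.57 [[ 0.594 -0.012  0.063]]
```

View pics/top0.png

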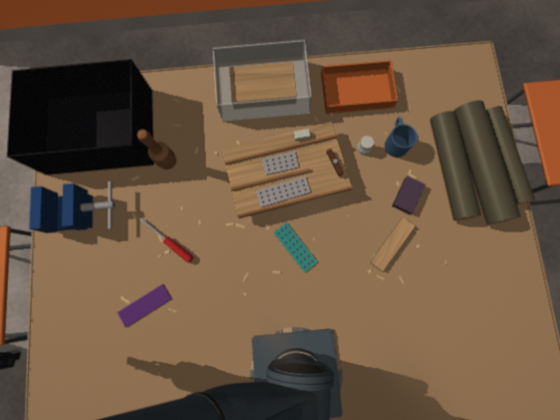

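View pics/scene0.png

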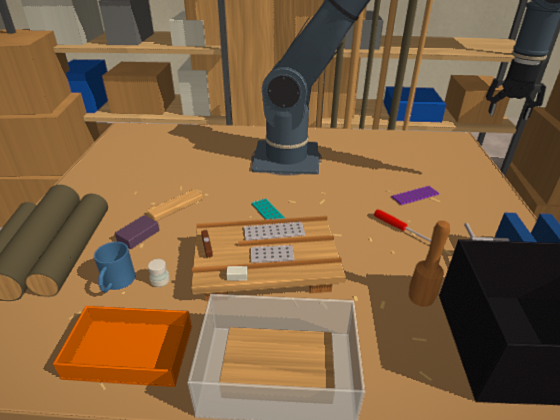

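Steel plates with dots: the long one is at top (284,190) / scene (274,231), and the short one at top (280,163) / scene (272,254). The look-alikes are turquoise at top (295,247) and purple at top (145,305), so the grey one in the near lane is meant. I'll confirm this in a crop and fit the ledge.

```bash
python3 - <<'E'
from h import *
s=snapshot("top"); im=s["pixels"]
big=cv2.resize(im[115:225,205:385],None,fx=4.4,fy=4.4,interpolation=cv2.INTER_CUBIC); cv2.imwrite("pics/crop0.png",big[:,:,::-1])
vv,uu=np.mgrid[100:270,190:400]; px=np.c_[uu.ravel(),vv.ravel()]
W=world(s,px); c=im[px[:,1],px[:,0]].astype(int); hsv=cv2.cvtColor(im,cv2.COLOR_RGB2HSV)[px[:,1],px[:,0]].astype(int)
def rect(m,n):
    lab=np.zeros(im.shape[:2],np.uint8); lab[px[m,1],px[m,0]]=1
    k,L,st,_=cv2.connectedComponentsWithStats(lab)
    for i in np.argsort(-st[1:,4])[:3]+1:
        if st[i,4]<12: continue
        sel=(L[px[:,1],px[:,0]]==i)
        P=W[sel]; a=cv2.minAreaRect((P[:,:2]*1000).astype(np.float32)); print(n,st[i],np.round(a[0],1),np.round(a[1],1),round(a[2],1),"z",np.median(P[:,2]).round(4), "corners",cv2.boxPoints(a).round().tolist())
rect((W[:,2]>.045)&(W[:,2]<.1)&(W[:,0]>.4),"ledge")
rect((W[:,2]>.055)&(W[:,2]<.08)&(hsv[:,1]<70),"plate")
rect((W[:,2]>.075)&(W[:,2]<.1)&(W[:,1]<-.1),"latch")
m=(W[:,2]>.05)&(W[:,2]<.1)&(hsv[:,2]<75)&(hsv[:,1]>80)
rect(m,"dark")
E
```

```text
ledge [ 222  122  131   96 8193] [582.6 -25.3] [217.  340.8] 9.3 z 0.0615 corners [[448.0, 125.0], [503.0, -211.0], [717.0, -176.0], [662.0, 160.0]]
ledge [217 100  94  15 785] [775.8  21.3] [278.5   6.5] 90.0 z 0.0723 corners [[772.0, -118.0], [779.0, -118.0], [779.0, 161.0], [773.0, 161.0]]
ledge [388 125  12  27 162] [ 642.3 -354.7] [33.3 72.5] 80.7 z 0.069 corners [[604.0, -365.0], [675.0, -377.0], [681.0, -344.0], [609.0, -332.0]]
plate [256 177  55  30 905] [511.8 -10.2] [ 51.1 151.4] 11.5 z 0.0661 corners [[472.0, 59.0], [502.0, -89.0], [552.0, -79.0], [522.0, 69.0]]
plate [262 151  37  24 574] [598.7  -9.6] [ 51.  101.4] 8.0 z 0.066 corners [[566.0, 37.0], [581.0, -63.0], [631.0, -56.0], [617.0, 44.0]]
plate [218 101  93  13 357] [775.5  21.2] [  6.  277.3] 0.2 z 0.068 corners [[772.0, 160.0], [773.0, -117.0], [779.0, -117.0], [778.0, 160.0]]
latch [327 148  17  27 165] [ 581.9 -166.6] [82.8 16.2] 19.4 z 0.0825 corners [[540.0, -173.0], [546.0, -188.0], [624.0, -161.0], [618.0, -145.0]]
latch [390 125  10  23  63] [ 642.  -350.7] [25.3 66.2] 83.1 z 0.0835 corners [[608.0, -359.0], [673.0, -367.0], [676.0, -342.0], [611.0, -334.0]]
latch [305 100   6   3  15] [ 776.  -108.2] [ 4.6 15.6] 1.2 z 0.0844 corners [[774.0, -100.0], [774.0, -116.0], [778.0, -116.0], [778.0, -100.0]]
dark [388 138  12  14  61] [ 620.4 -349.1] [45.9  9.8] 36.9 z 0.0626 corners [[599.0, -359.0], [605.0, -367.0], [642.0, -339.0], [636.0, -331.0]]
dark [333 164  11  12  23] [ 555.8 -169.6] [37.6 12.2] 43.3 z 0.079 corners [[538.0, -178.0], [546.0, -187.0], [574.0, -161.0], [565.0, -152.0]]
dark [393 126   7   6  18] [ 672.6 -366.7] [ 2.6 20. ] 14.8 z 0.0618 corners [[669.0, -357.0], [674.0, -377.0], [676.0, -376.0], [671.0, -357.0]]
```

View pics/crop0.png

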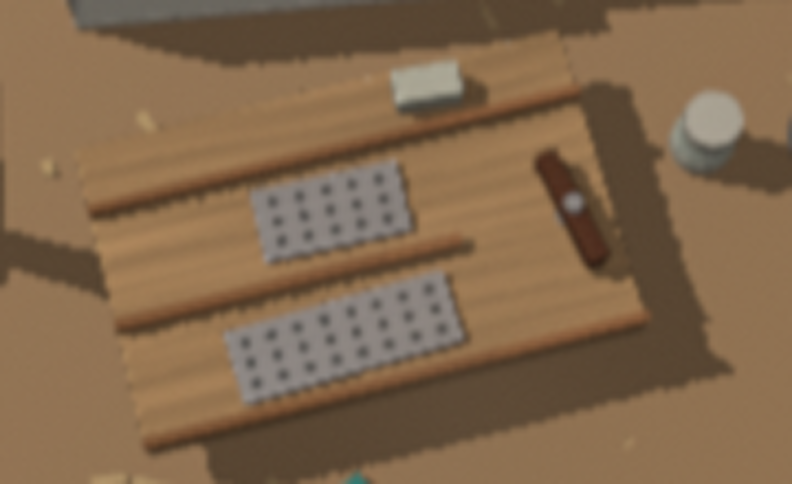

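```bash
cat >> h.py <<'E'
EX=np.array([.162,-.987,0]);EX/=np.linalg.norm(EX);EY=np.cross([0,0,1],EX);O=np.array([.5604,-.0289,0])
def L2W(x,y,z): return O+EX*x/1e3+EY*y/1e3+np.array([0,0,z/1e3])
def W2L(p): p=np.asarray(p)-O; return np.array([p@EX,p@EY,p[2]])*1e3
def where():
    s=r.state(); print("t",s["time_s"],"tcp",np.round(s["tool_pos"],4),"ledge",W2L(s["tool_pos"]).round(1),"yaw tool x",round(np.degrees(np.arctan2(s["orientation"][1][0],s["orientation"][0][0])),1),"F",np.round(s["ft_force"],1),s["grip_width"])
    return s
E
python3 - <<'E'
from h import *
s=where(); print(np.round(s["orientation"],3), r.grasp_offset)
print("EX yaw",np.degrees(np.arctan2(EX[1],EX[0])))
for p in [(110,-30,68),(140,-30,68)]: print(p,((L2W(*p)-s["tool_pos"])*100).round(2))
E
```

```text
t 1.45 tcp [0.159  0.656  0.2312] ledge [-740.9 -285.2  231.2] yaw tool x 166.4 F [ 0.4  0.1 -0.8] 0.0850963757978038
[[-0.972  0.236 -0.   ]
 [ 0.236  0.972 -0.   ]
 [ 0.    -0.    -1.   ]] 0.0187
EX yaw -80.67893928955982
(110, -30, 68) [ 38.96 -79.83 -16.32]
(140, -30, 68) [ 39.45 -82.79 -16.32]
```

Call:
{"method": "arm_command", "body": {"plan": [[[2.9,-4.9,0],[0,0,-0.073]],[[2.9,-4.9,0],[0,0,-0.073]],[[2.9,-4.9,0],[0,0,-0.073]],[[2.9,-4.9,0],[0,0,-0.073]],[[2.9,-4.9,0],[0,0,-0.073]],[[2.9,-4.9,0],[0,0,-0.073]],[[2.9,-4.9,0],[0,0,-0.073]],[[2.9,-4.9,0],[0,0,-0.073]]], "claw": 1}}

```text
time_s: 2.45
tool_pos: [0.3918, 0.2625, 0.2317]
orientation: [[-0.679, 0.734, 0.001], [0.734, 0.679, 0.001], [0.0, 0.001, -1.0]]
ft_force: [0.4, 0.5, -0.5]
grip_width: 0.0
grip_force: 0.0
```

Call:
{"method": "arm_command", "body": {"plan": [[[2,-5.1,0],[0,0,-0.073]],[[2,-5.1,0],[0,0,-0.073]],[[2,-5.1,0],[0,0,-0.073]],[[2,-5.1,0],[0,0,-0.073]],[[2,-5.1,0],[0,0,-0.073]],[[2,-5.1,0],[0,0,-0.073]],[[2,-5.1,0],[0,0,-0.073]],[[2,-5.1,0],[0,0,-0.073]]]}}

```text
time_s: 3.45
tool_pos: [0.5517, -0.1455, 0.2315]
orientation: [[-0.162, 0.987, 0.001], [0.987, 0.162, 0.0], [0.0, 0.001, -1.0]]
ft_force: [0.3, 0.5, 0.4]
grip_width: 0.0001
grip_force: 0.0
```

Call:
{"method": "arm_command", "body": {"plan": [[[0,0,-4],[0,0,0]],[[0,0,-4],[0,0,0]],[[0,0,0],[0,0,0]],[[0,0,0],[0,0,0]]]}}

```text
time_s: 3.95
tool_pos: [0.5517, -0.1443, 0.1526]
orientation: [[-0.164, 0.986, 0.001], [0.986, 0.164, -0.0], [-0.001, 0.001, -1.0]]
ft_force: [0.9, -0.8, 0.8]
grip_width: 0.0001
grip_force: 0.0
```

```bash
python3 - <<'E'
from h import *
s=where()
print(((L2W(110,-30,68)-s["tool_pos"])*100).round(2))
E
```

```text
t 3.95 tcp [ 0.5517 -0.1443  0.1526] ledge [112.4 -27.3 152.6] yaw tool x 99.5 F [ 0.9 -0.8  0.8] 0.00013892977092583157
[-0.31  0.2  -8.46]
```

Call:
{"method": "arm_command", "body": {"plan": [[[-0.3,0.2,-3],[0,0,0]],[[0,0,-3],[0,0,0]],[[0,0,-2.4],[0,0,0]],[[0,0,0],[0,0,0]],[[0,0,0],[0,0,0]]]}}

```text
time_s: 4.58
tool_pos: [0.5492, -0.1423, 0.0691]
orientation: [[-0.164, 0.986, 0.003], [0.986, 0.164, -0.001], [-0.001, 0.002, -1.0]]
ft_force: [0.0, 0.5, 0.3]
grip_width: -0.0002
grip_force: 0.0
```

```bash
python3 - <<'E'
from h import *
s=where()
sc=snapshot("scene"); cv2.imwrite("pics/s1.png",cv2.resize(sc["pixels"][150:320,160:380],None,fx=3.4,fy=3.4,interpolation=cv2.INTER_CUBIC)[:,:,::-1])
E
```

```text
t 4.575 tcp [ 0.5492 -0.1423  0.0691] ledge [110.1 -29.5  69.1] yaw tool x 99.5 F [0.  0.5 0.3] -0.00015853448981088556
```

View pics/s1.png

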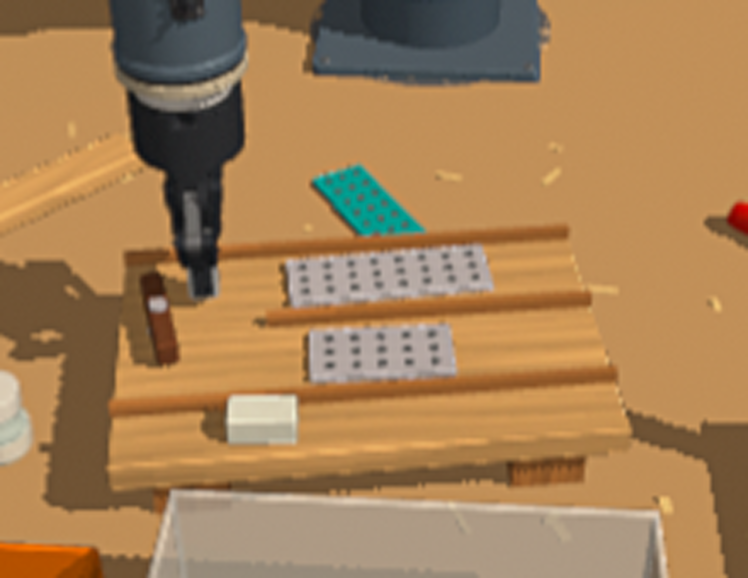

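The closed fingertips (crop 202,285) stand on the plate side of the near latch arm (crop 150,290), clear of everything. Now the latch sweep.

Call:
{"method": "arm_command", "body": {"plan": [[[-0.1,-1.4,0],[0,0,0]],[[-0.4,-1.3,0],[0,0,0]],[[0.1,-1.1,0],[0,0,0]],[[0.6,-1.1,0],[0,0,0]],[[1.0,-0.8,0],[0,0,0]],[[0.4,-0.1,0],[0,0,0]],[[0,0,0],[0,0,0]],[[0,0,0],[0,0,0]]]}}

```text
time_s: 5.62
tool_pos: [0.5642, -0.1996, 0.0673]
orientation: [[-0.165, 0.986, 0.0], [0.986, 0.165, 0.0], [-0.0, 0.0, -1.0]]
ft_force: [-0.6, 0.4, 0.7]
grip_width: 0.0002
grip_force: 0.0
```

```bash
cat >> h.py <<'E'
def survey():
    for cn in("top","scene"):
        s=snapshot(cn); im=s["pixels"]
        vv,uu=np.mgrid[100:330,150:400]; px=np.c_[uu.ravel(),vv.ravel()]
        W=world(s,px); Lg=(W-O)@np.c_[EX,EY,[0,0,1]]*1e3
        h=cv2.cvtColor(im,cv2.COLOR_RGB2HSV)[px[:,1],px[:,0]].astype(int)
        plate=(abs(Lg[:,2]-66)<5)&(h[:,1]<70)&(Lg[:,0]>-170)&(Lg[:,0]<250)
        for n,m in(("long",plate&(abs(Lg[:,1]+41)<36)),("short",plate&(abs(Lg[:,1]-41)<36)),("latch",(h[:,2]<110)&(h[:,1]>100)&(Lg[:,2]>76)&(Lg[:,2]<90)&(np.hypot(Lg[:,0]-140,Lg[:,1])<48))):
            if m.sum()<15: print(cn,n,m.sum()); continue
            a=cv2.minAreaRect(Lg[m,:2].astype(np.float32)); b=cv2.boxPoints(a)
            print(cn,n,m.sum(),"c",np.round(a[0],1),np.round(a[1],1),round(a[2],1),"x",b[:,0].min().round(1),b[:,0].max().round(1),"z",np.median(Lg[m,2]).round(1))
E
python3 - <<'E'
from h import *
where(); survey()
E
```

```text
t 5.625 tcp [ 0.5642 -0.1996  0.0673] ledge [169.1 -23.9  67.3] yaw tool x 99.5 F [-0.6  0.4  0.7] 0.00016303774529162599
top long 0
top short 0
top latch 0
scene long 780 c [-25.3 -45.9] [149.2  60.2] 1.6 x -100.7 50.1 z 65.9
scene short 632 c [42.  31.7] [ 63.6 209.8] 82.8 x -66.0 150.1 z 66.8
scene latch 104 c [142.3   2.8] [14.8 82.7] 85.4 x 100.5 184.1 z 80.4
```

Call:
{"method": "arm_command", "body": {"plan": [[[-0.6,-0.1,0],[0,0,0]],[[0,0,5],[0,0,0]],[[-1.1,4.8,0],[0,0,0]],[[-1.1,4.8,0],[0,0,0]],[[-1.1,4.8,0],[0,0,0]],[[-1.1,4.8,0],[0,0,0]],[[-1.1,4.8,0],[0,0,0]],[[-1.0,4.8,0],[0,0,0]]]}}

```text
time_s: 6.72
tool_pos: [0.4921, 0.0883, 0.1175]
orientation: [[-0.164, 0.986, 0.0], [0.986, 0.164, 0.0], [0.0, 0.0, -1.0]]
ft_force: [0.6, 0.4, -0.1]
grip_width: 0.0
grip_force: 0.0
```

Call:
{"method": "arm_command", "body": {"plan": [[[0,0,0],[0,0,0]],[[0,0,-2.5],[0,0,0]],[[0,0,-1.5],[0,0,0]],[[0,0,0],[0,0,0]],[[0,0,0],[0,0,0]]]}}

```text
time_s: 7.35
tool_pos: [0.4933, 0.0864, 0.0777]
orientation: [[-0.163, 0.987, 0.0], [0.987, 0.163, -0.0], [-0.0, 0.0, -1.0]]
ft_force: [-0.9, -0.1, 0.4]
grip_width: 0.0001
grip_force: 0.0
```

```bash
python3 - <<'E'
from h import *
where(); survey()
sc=snapshot("scene"); cv2.imwrite("pics/s2.png",cv2.resize(sc["pixels"][150:320,160:380],None,fx=3.4,fy=3.4,interpolation=cv2.INTER_CUBIC)[:,:,::-1])
E
```

```text
t 7.35 tcp [0.4933 0.0864 0.0777] ledge [-124.6  -47.5   77.7] yaw tool x 99.4 F [-0.9 -0.1  0.4] 9.441926861542368e-05
top long 866 c [-26.3 -44.6] [151.3  51.3] 1.8 x -102.7 50.2 z 66.1
top short 557 c [-12.9  40.3] [ 50.2 101.2] 88.4 x -64.1 38.4 z 66.0
top latch 93 c [139.7  -3.3] [82.9 13.4] 0.2 x 98.2 181.2 z 82.6
scene long 780 c [-25.5 -46.4] [149.6  59.6] 1.5 x -101.1 50.1 z 65.8
scene short 633 c [40.6 37.3] [ 58.5 205.7] 88.3 x -63.1 144.2 z 66.8
scene latch 113 c [142.2   1.7] [15.8 82.6] 87.0 x 100.5 183.9 z 81.6
```

View pics/s2.png

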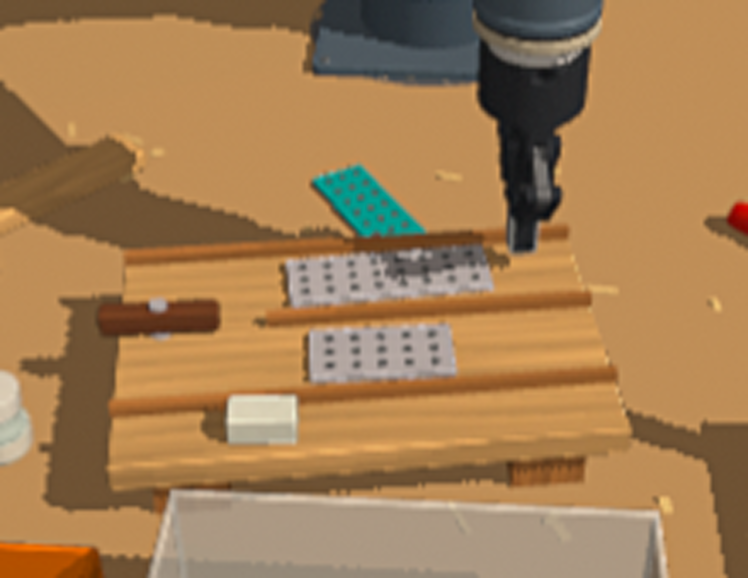

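The latch (crop 98–220, 317) now points along the ledge. The fingertips (522,245) are behind the long plate's rear end (493,280), and both plates are unmoved. Lowering next.

Call:
{"method": "arm_command", "body": {"plan": [[[0.2,0,-1],[0,0,0]],[[0,0,-0.5],[0,0,0]],[[0,0,0],[0,0,0]],[[0,0,0],[0,0,0]]]}}

```text
time_s: 8.0
tool_pos: [0.495, 0.0869, 0.0622]
orientation: [[-0.164, 0.986, -0.0], [0.986, 0.164, -0.0], [-0.0, -0.0, -1.0]]
ft_force: [0.1, -0.8, -0.4]
grip_width: 0.0001
grip_force: 0.0
```

Call:
{"method": "arm_command", "body": {"plan": [[[0.16,-0.99,0],[0,0,0]],[[0.16,-0.99,0],[0,0,0]],[[0.16,-0.99,0],[0,0,0]],[[0.16,-0.99,0],[0,0,0]],[[0.16,-0.99,0],[0,0,0]],[[0.16,-0.99,0],[0,0,0]],[[0.16,-0.99,0],[0,0,0]],[[0,0,0],[0,0,0]]]}}

```text
time_s: 9.0
tool_pos: [0.5064, 0.0162, 0.0623]
orientation: [[-0.162, 0.987, 0.0], [0.987, 0.162, -0.001], [-0.001, 0.0, -1.0]]
ft_force: [0.8, -0.4, 0.3]
grip_width: 0.0003
grip_force: 0.0
```

```bash
python3 - <<'E'
from h import *
where(); survey()
E
```

```text
t 9.0 tcp [0.5064 0.0162 0.0623] ledge [-53.2 -46.   62.3] yaw tool x 99.3 F [ 0.8 -0.4  0.3] 0.0003402051732578582
top long 780 c [ 33.8 -45.9] [147.5  51.1] 1.2 x -40.5 108.0 z 66.1
top short 86 c [29.8 38.3] [53.4 23.3] 72.8 x 10.8 48.8 z 66.0
top latch 105 c [139.5  -2.1] [13.9 83.7] 88.7 x 97.5 181.5 z 82.0
scene long 784 c [ 22.2 -46.6] [171.1  58.8] 0.1 x -63.4 107.8 z 66.1
scene short 628 c [41.8 37.6] [ 57.1 208.1] 88.0 x -63.2 146.7 z 66.7
scene latch 142 c [142.2   2.8] [17.5 82.7] 87.3 x 100.5 183.9 z 82.4
```

Call:
{"method": "arm_command", "body": {"plan": [[[0.16,-0.99,0],[0,0,0]],[[0.16,-0.99,0],[0,0,0]],[[0.16,-0.99,0],[0,0,0]],[[0.16,-0.99,0],[0,0,0]],[[0.16,-0.99,0],[0,0,0]],[[0.16,-0.99,0],[0,0,0]],[[0.16,-0.99,0],[0,0,0]],[[0.16,-0.99,0],[0,0,0]]]}}

```text
time_s: 10.1
tool_pos: [0.5191, -0.0621, 0.0623]
orientation: [[-0.164, 0.986, -0.0], [0.986, 0.164, 0.0], [0.0, -0.0, -1.0]]
ft_force: [-0.6, 2.0, -0.6]
grip_width: -0.0001
grip_force: 0.9
```

```bash
python3 - <<'E'
from h import *
where(); survey()
E
```

```text
t 10.1 tcp [ 0.5191 -0.0621  0.0623] ledge [ 26.1 -46.2  62.3] yaw tool x 99.5 F [-0.6  2.  -0.6] -0.00010231182539308591
top long 666 c [119.5 -46.9] [132.3  51.3] 0.6 x 53.1 185.9 z 65.9
top short 0
top latch 95 c [144.1  -1.4] [75.2 15.9] 0.2 x 106.4 181.7 z 82.1
scene long 703 c [102.6 -48.9] [ 56.2 171. ] 88.7 x 16.5 188.7 z 67.0
scene short 633 c [41.7 37.8] [ 58.6 207.9] 88.7 x -62.9 146.3 z 66.7
scene latch 95 c [141.3   4.1] [79.9 15.5] 0.2 x 101.3 181.3 z 81.0
```

Call:
{"method": "arm_command", "body": {"plan": [[[0.11,-0.7,0],[0,0,0]],[[0.1,-0.6,0],[0,0,0]],[[0,0,0],[0,0,0]],[[-0.16,1,0],[0,0,0]],[[-0.16,1,0],[0,0,0]],[[0,0,4],[0,0,0]],[[0,0,6],[0,0,0]]]}}

```text
time_s: 11.08
tool_pos: [0.5167, -0.0531, 0.1622]
orientation: [[-0.166, 0.986, -0.004], [0.986, 0.166, -0.0], [0.001, -0.004, -1.0]]
ft_force: [1.6, 0.2, 0.8]
grip_width: -0.0002
grip_force: 0.0
```

Call:
{"method": "arm_command", "body": {"plan": [[[-0.8,5,0],[0,0,0]],[[-0.8,5,0],[0,0,0]],[[-0.8,5,0],[0,0,0]],[[-0.8,5,0],[0,0,0]],[[0,5,0],[0,0,0]],[[0,0,0],[0,0,0]],[[0,0,0],[0,0,0]]]}}

```text
time_s: 11.95
tool_pos: [0.4854, 0.1956, 0.1622]
orientation: [[-0.165, 0.986, -0.0], [0.986, 0.165, -0.001], [-0.0, -0.0, -1.0]]
ft_force: [0.2, -0.9, -0.0]
grip_width: -0.0001
grip_force: 0.0
```

```bash
python3 - <<'E'
from h import *
where(); survey()
sc=snapshot("scene"); cv2.imwrite("pics/s3.png",cv2.resize(sc["pixels"][150:320,130:350],None,fx=3.4,fy=3.4,interpolation=cv2.INTER_CUBIC)[:,:,::-1])
E
```

```text
t 11.95 tcp [0.4854 0.1956 0.1622] ledge [-233.7  -37.7  162.2] yaw tool x 99.5 F [ 0.2 -0.9 -0. ] -0.00011884232084712553
top long 867 c [124.1 -48.2] [150.8  51.4] 0.6 x 48.4 199.8 z 66.0
top short 555 c [-13.7  40.7] [50.6 99.8] 87.3 x -64.8 37.3 z 65.9
top latch 114 c [139.9  -2.2] [83.6 15.1] 0.6 x 98.1 181.8 z 81.9
scene long 691 c [125.8 -48.5] [148.8  56.5] 0.1 x 51.3 200.2 z 67.1
scene short 639 c [41.8 37.7] [ 58.4 207.9] 88.6 x -62.8 146.5 z 66.6
scene latch 102 c [142.2   3.6] [12.5 78.1] 87.5 x 102.9 181.4 z 81.4
```

View pics/s3.png

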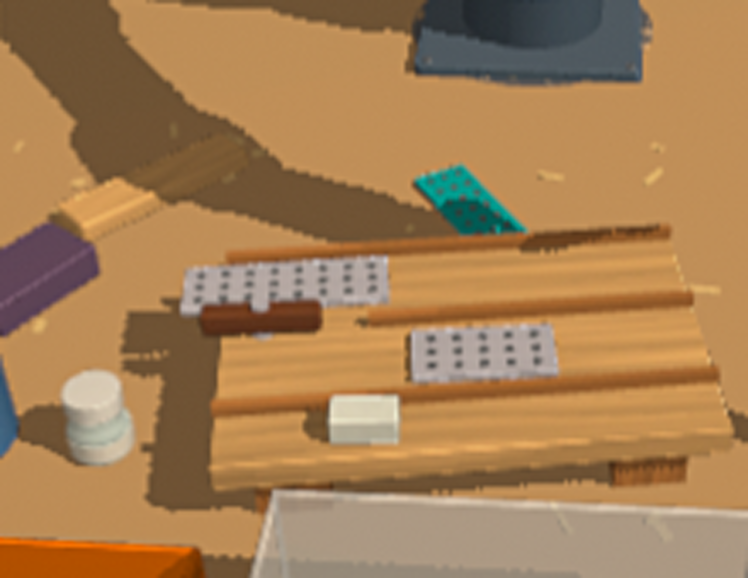

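The long plate (crop 182–388, 285) lies flat with its front 30 mm beyond the latch end. The latch (260,318) points along the ledge, the short plate is unmoved, and the arm is clear.

```bash
python3 -c "
from plant import ticket
print(ticket.hand_in())"
```

```text
the job is handed in; nothing more can be done
None
```

I turned the latch to point along the ledge, then pushed the long plate past it until it overhung by about 30 mm, lying flat; the short plate stayed put and the job is handed in (no verdict was returned).

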